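Tip the drained tube rack onto its base and slide it up to the rack reader

TASK

The empty blue tube rack has been left to drain on its long side, with its tube holes facing sideways away from the white rack reader. Without gripping or lifting it, push it over so that it sits on its white base with the holes facing up, then push it along the bench until its long side is flush against the front of the reader, with its whole length in front of the reader. Leave the bottle, the jar and the tip box where they are.

Things in the scene. Friction and masses are not known exactly. Their poses are not given: they have to be found in the camera images.
- rack: Loose blue tube rack, a uniform block 120 (own x) x 85 (own y) x 45 mm (own z), 0.13 to 0.25 kg, origin at its centre. z points out of the face with 24 dark holes (drawn only); the opposite face is the white base, its middle (108 x 73) 2 mm proud. Starts on a long side, y up, origin 42.5 mm high, z level and away from the reader within 18 degrees. On its base: z up, origin 22.5 mm high.
- rack_base_edge (a point): Middle of the rack's lower base edge as it stands at the start (its 120 mm edge nearest the reader, at bench height). The rack tips about this edge towards the reader; leaned past 28 degrees it falls onto its base by itself, ending some 25 to 85 mm short of the reader. Axes as the rack's.
- reader: White rack reader with navy blue cover, fixed: 200 mm wide, 100 mm deep, 60 mm high at the flat upright front, 81 mm at the cover. The front, with a dark window strip, is turned to the robot. Origin: middle of the foot of the front, at bench height. Own x: level, from the front into the reader (the way to push the rack); y: level, along the front; z up.
- bottle: Bystander: loose amber bottle with a white cap, 48 mm across, 110 mm high, standing; origin at the centre of its underside, z up.
- jar: Bystander: loose white jar with a red cap, 56 mm across, 70 mm high, standing; origin at the centre of its underside, z up.
- tipbox: Bystander: loose closed pipette tip box, grey with a yellow lid, 72 x 72 x 60 mm; origin at the centre of its underside, z up.

How it is judged:
On the way:
1. the rack has been tipped onto its base, holes up, on the bench (angle between rack's own z axis and vertical below 0.1 rad and height (world z) of rack below 0.028 m), for 0.1 s.
At the end, for the whole second after the job is handed in: The rack rests on its base on the bench, holes up (within 4.5 degrees), its long side against the reader's front (centre within 7 mm of flush, within 5.7 degrees of parallel), its whole length in front of the reader (centre within 42 mm of the reader's middle), at rest (angle between rack's own z axis and vertical below 0.08 rad and height (world z) of rack below 0.028 m and x of rack in the frame of reader between -0.0495 and -0.035 m and y of rack in the frame of reader between -0.042 and 0.042 m and angle between the y axis of rack and the x axis of reader, either way round below 0.1 rad and linear speed of rack below 0.01 m/s); the robot touches nothing.
It fails at once if the rack is lifted off the bench (height (world z) of rack above 0.062 m).
It fails at once if the rack is gripped: the fingers press on the middle of its base face, where one finger of a grip would lie (contact force between the fingers and rack_c1 above 1 N).
It fails at once if the bottle is moved or knocked over (distance of bottle from where it was at the start of the episode above 0.015 m or angle between bottle's own z axis and vertical above 0.3 rad).
It fails at once if the jar is moved or knocked over (distance of jar from where it was at the start of the episode above 0.015 m or angle between jar's own z axis and vertical above 0.3 rad).
It fails at once if the tip box is moved or knocked over (distance of tipbox from where it was at the start of the episode above 0.015 m or angle between tipbox's own z axis and vertical above 0.3 rad).
It also fails if it takes over 42 s, if anything falls off the work surface, if the arm or the gripper's body presses on something with over 40 N, if the wrist force passes 120 N, or if a joint passes its speed limit or range.

ROBOT

A 7-joint arm with a two-finger parallel gripper is mounted at the origin on the work surface. World frame = base frame: x ahead of the robot, y to its left, z up, the work surface at z = 0. Lengths are in m, angles in rad, forces in N, time in s.
With the tool pointing down it reaches from about 0.4 to 0.85 m from the base axis. Payload 10.4 kg.
Tool frame: the origin (TCP) lies at the very end of the fingers, on their centre line; the grasp point (between the pads) lies 19 mm behind it; z points along the fingers, y is the line along which they close (so a half turn about z gives the same grasp; the last joint's range is limited). The gripper opens to 87 mm and grips with 3 to 60 N. Pads are 19 mm wide; open, the fingers measure 117 mm over their backs; the gripper's body (75 mm by 190 mm) begins 51 mm behind the grasp point.
Start: joints at [1.215, 0.332, -0.065, 1.46, 0.022, 1.35, -0.088], TCP at [0.204, -0.591, 0.223] pointing down, gripper open.
Joint ranges: [-2.6, 2.6], [-0.5, 2.12], [-1.47, 1.34], [0.16, 2.42], [-1.27, 4.41], [0.06, 2.06], [-2.6, 2.6]. Speed limits (rad/s): [2.22, 2.22, 2.79, 2.79, 3.14, 3.14, 3.14].

INTERFACE

Orientations are given as a unit quaternion [x, y, z, w].
In Python, from bench import * gives the robot as it stands.
- The arm moves only by the tool step_arm, never from a script. Its arguments are lists of equal length, an entry for each row: "delta_pos": the shift along the world's x, y, z in units of 25 mm (1.0 is 25 mm), a list of three; "turn": the turn about the world's z in units of 0.12 rad (1.0 is 0.12 rad). In form: {"delta_pos": [[tx, ty, tz], ...], "turn": [turn, ...]}. A call has 1 to 12 rows; each row shifts and turns the commanded pose from where the row before left it; what a row does not reach is not made up. A row lasts 1/10 s, in which the tool goes at most 50 mm and 8.59 degrees, less where a joint would pass 70% of its speed; a pose out of reach is approached as far as the arm can. A call with a number of a shift or a turn outside -1 to 1 is refused whole. A call with a gripper value outside its range is refused whole. "grip" is the closure, from 0 (fully open) to 1 (shut), set as the call begins (left out, the last holds). The fingers move at their own pace and stop on an object; "newtons" is the grip in N (left out, the last holds). Time passes only in rows, so rows that do not move let the fingers close. It gives the time, the measured TCP pose, the force, the opening and the grip force at its end, in the units of the state.
- read_state(): the state, without advancing time (a new reading comes with each control period).
- camera(name): name is "scene" or "side" or "wrist"; returns a dict with "image" (420x560x3 uint8, red, green, blue), "z_map" (420x560 float32, m along the optical axis (not along the pixel's ray), 0 where there is no reading), "mtx" (3x3 intrinsics, pixels), "dist" ([k1, k2, p1, p2, k3] as OpenCV has them; the pictures are not rectified), "view" (4x4, takes a point from world to camera coordinates). Camera axes: x right, y up, looking along -z (the intrinsics and any distortion apply to the point x, -y, -z); pixel columns grow to the right and rows downward; lengths in m; the calibration is good to about 2 mm. A picture is of the moment at which its call begins.
- close_job(): hands the job in; it is judged then, once.
The state is a dict: "time": time; "joint_positions": joint angles; "joint_vel": joint speeds; "joint_torque": joint torques, N m; "ee_pos": TCP position; "eef_rot": TCP orientation; "ft_force": force on the tool from outside, world axes, zero at the start; "torque": the same for the moment, N m; "width": finger opening in m; "grip_force": force on a finger pad.
Only numpy, scipy, OpenCV 4.12 (cv2) and the standard library are available. Lean on these libraries where they do the work, as an engineer would, in place of code of your own. Each camera call takes 0.05 s, during which the arm holds its last target. There are 200 camera calls.

## Working session

There is one attempt and no reset: what is moved stays moved. The work goes in short steps, Python scripts to look and compute and a tool call to move; the robot and the scene stay as the last step left them, time stands still between calls to the robot, and variables do not carry over. Pictures are saved under pics/ and viewed, at most 10 in all, crops included, and the job is handed in when it is done.

Besides the shell and the picture viewer there is one more tool, called after "Call:" as a command line: name --pt "numbers of a row" for each row, then --argument value for the rest. step_arm: Moves the arm, as the interface text tells. Shifts and turns lie within -1 to 1; 1 stands for 25 mm of shift or 0.12 rad of turn. Its arguments: {"type":"object","properties":{"delta_pos":{"type":"array"},"turn":{"type":"array"},"grip":{"type":"number"},"newtons":{"type":"number"}},"required":["delta_pos","turn"]}

```bash
ls; mkdir -p pics; cat > h.py <<'E'
from bench import *
import numpy as np, cv2
def cloud(c):
    z=c["z_map"];h,w=z.shape
    u,v=np.meshgrid(np.arange(w),np.arange(h))
    p=cv2.undistortPoints(np.stack([u,v],-1).reshape(-1,1,2).astype(np.float64),np.array(c["mtx"]),np.array(c["dist"])).reshape(h,w,2)
    P=np.stack([p[...,0]*z,-p[...,1]*z,-z],-1)
    V=np.linalg.inv(np.array(c["view"]))
    W=P@V[:3,:3].T+V[:3,3]
    W[z==0]=np.nan
    return W
def snap(n,f):
    c=camera(n); cv2.imwrite(f"pics/{f}.png",cv2.cvtColor(c["image"],cv2.COLOR_RGB2BGR)); np.savez(f"pics/{f}.npz",W=cloud(c),im=c["image"]); return c
E
python3 - <<'E'
from h import *
a=snap("scene","s1");b=snap("side","d1")
A=cv2.hconcat([cv2.imread("pics/s1.png"),cv2.imread("pics/d1.png")])
print(read_state())
for c in(a,b):print(np.linalg.inv(np.array(c["view"]))[:3,3])
E
```

```text
pics
{'time': 0.1, 'joint_positions': array([ 1.21537146,  0.33277369, -0.06468128,  1.46084577,  0.02160325,
        1.34988479, -0.08852282]), 'joint_vel': array([ 0.00011238, -0.00056951,  0.00014814, -0.00190589, -0.00064322,
        0.00017594, -0.00081206]), 'joint_torque': array([ 1.56657115e-03, -6.24549437e+01,  2.47518107e-02, -3.90714169e+01,
       -6.13977760e-02,  3.67458828e-02,  9.91137813e-05]), 'ee_pos': array([ 0.2040725 , -0.59039014,  0.22186081]), 'eef_rot': array([ 9.86186919e-01,  1.65635117e-01, -1.32159277e-04, -5.93593297e-04]), 'ft_force': array([ 0.41903547, -0.78467974, -0.02051015]), 'torque': array([ 0.03233176,  0.01493022, -0.03108931]), 'grip_force': 0.0, 'width': 0.0870580637390018}
[ 1.31201554 -0.03440958  0.85975918]
[0.25023101 0.7079512  0.74644618]
```

View pics/s1.png

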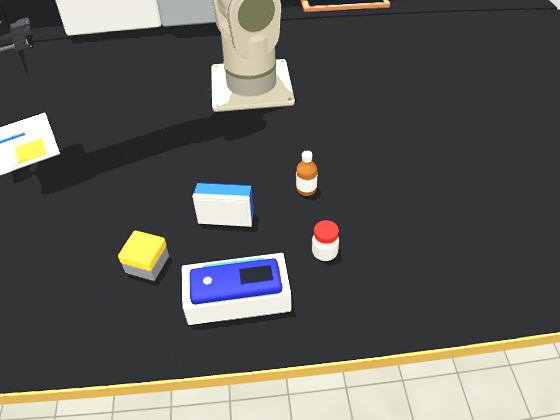

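View pics/d1.png

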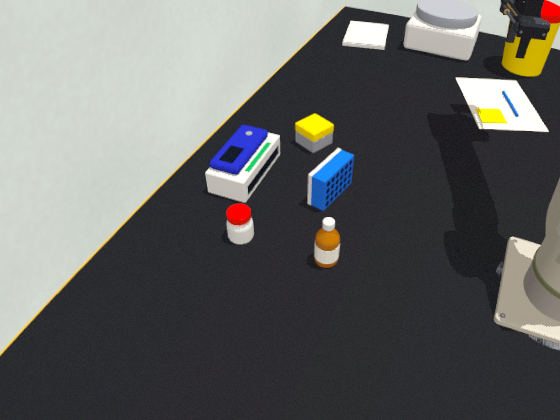

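The scene view shows the white reader at about (236,290), with the rack at (223,205) standing on its long side, its white base facing the reader. The tip box is at (143,255), the jar at (325,240) and the bottle at (307,177). The side view shows the rack's holes facing the robot.

```bash
cat > m.py <<'E'
from h import *
def meas(tags):
    W=[];
    for t in tags:
        d=np.load(f"pics/{t}.npz");W.append(np.concatenate([d["W"].reshape(-1,3),d["im"].reshape(-1,3)],1))
    P=np.concatenate(W);P=P[~np.isnan(P[:,0])]
    return P[(P[:,2]>.012)&(P[:,2]<.13)&(P[:,0]>.3)&(P[:,0]<.95)&(abs(P[:,1])<.4)]
def comps(P,r=.004):
    g=np.zeros((260,320),np.uint8); i=((P[:,0]-.2)/r).astype(int); j=((P[:,1]+.5)/r).astype(int)
    g[i,j]=1; g=cv2.morphologyEx(g,cv2.MORPH_CLOSE,np.ones((3,3)))
    n,l=cv2.connectedComponents(g)
    return [P[l[i,j]==k] for k in range(1,n) if (l[i,j]==k).sum()>80]
E
python3 - <<'E'
from m import *
for Q in comps(meas(["s1","d1"])):
    r=cv2.minAreaRect(Q[:,:2].astype(np.float32))
    print(len(Q),"c",np.round(r[0],4),"size",np.round(r[1],3),"ang",round(r[2],1),"z",np.percentile(Q[:,2],[5,98]).round(3),"rgb",Q[:,3:].mean(0).round(),"x",Q[:,0].min().round(3),Q[:,0].max().round(3),"y",Q[:,1].min().round(3),Q[:,1].max().round(3))
    print(cv2.boxPoints(r).round(3).tolist())
E
```

```text
1645 c [0.4571 0.1011] size [0.047 0.054] ang 41.5 z [0.019 0.111] rgb [206. 168. 122.] x 0.43 0.483 y 0.074 0.127
[[0.421999990940094, 0.10599999874830246], [0.4580000042915344, 0.06499999761581421], [0.49300000071525574, 0.09600000083446503], [0.4569999873638153, 0.13699999451637268]]
3866 c [ 0.5239 -0.0916] size [0.127 0.051] ang 78.3 z [0.018 0.088] rgb [133. 176. 216.] x 0.489 0.559 y -0.157 -0.026
[[0.4860000014305115, -0.14900000393390656], [0.5360000133514404, -0.1589999943971634], [0.5619999766349792, -0.03500000014901161], [0.5120000243186951, -0.024000000208616257]]
2559 c [ 0.6342 -0.2601] size [0.076 0.078] ang 64.7 z [0.017 0.063] rgb [219. 212.  80.] x 0.588 0.681 y -0.309 -0.212
[[0.5830000042915344, -0.27799999713897705], [0.652999997138977, -0.3109999895095825], [0.6859999895095825, -0.24199999868869781], [0.6150000095367432, -0.20900000631809235]]
1724 c [0.645  0.1134] size [0.055 0.06 ] ang 38.8 z [0.017 0.073] rgb [231. 126. 118.] x 0.616 0.674 y 0.083 0.143
[[0.6039999723434448, 0.11999999731779099], [0.6420000195503235, 0.07199999690055847], [0.6859999895095825, 0.10700000077486038], [0.6480000019073486, 0.15399999916553497]]
9433 c [ 0.7375 -0.075 ] size [0.105 0.206] ang 2.1 z [0.021 0.084] rgb [138. 146. 207.] x 0.681 0.793 y -0.178 0.029
[[0.6809999942779541, 0.026000000536441803], [0.6890000104904175, -0.18000000715255737], [0.7940000295639038, -0.17599999904632568], [0.7860000133514404, 0.029999999329447746]]
```

```bash
python3 - <<'E'
from m import *
def line(q): 
    v=cv2.fitLine(q[:,:2].astype(np.float32),cv2.DIST_HUBER,0,.01,.01).ravel(); 
    a=np.degrees(np.arctan2(v[1],v[0])); a=a+180 if a<0 else a
    return a, q[:,:2].mean(0).round(4), len(q)
S=meas(["s1"]);D=meas(["d1"])
rk=lambda P:P[(P[:,0]>.48)&(P[:,0]<.57)&(P[:,1]<-.015)&(P[:,1]>-.17)]
w=lambda P:P[P[:,3:].min(1)>130]
b=lambda P:P[(P[:,5]>120)&(P[:,3]<80)]
q=rk(S);print("base",line(w(q)[w(q)[:,2]<.075]))
q=rk(S);q=b(q);print("top z",np.median(q[:,2]),line(q))
q=rk(D);q=b(q);q=q[q[:,2]<.075];print("holes",line(q))
q=D[(D[:,0]<.71)&(D[:,0]>.67)&(D[:,1]<.03)&(D[:,1]>-.19)&(D[:,2]<.05)];print("reader front",line(q))
E
```

```text
base (np.float32(78.3477), array([ 0.5447, -0.0965]), 1091)
top z 0.08353234213920724 (np.float32(82.76787), array([ 0.5231, -0.0714]), 129)
holes (np.float32(73.28382), array([ 0.5137, -0.0619]), 670)
reader front (np.float32(91.481346), array([ 0.6892, -0.0499]), 599)
```

Call:
step_arm --pt "0.44 0.85 0" --pt "0.44 0.85 0" --pt "0.44 0.85 0" --pt "0.44 0.85 0" --pt "0.44 0.85 0" --pt "0.44 0.85 0" --pt "0.44 0.85 0" --pt "0.44 0.85 0" --pt "0.44 0.85 0" --pt "0.44 0.85 0" --pt "0.44 0.85 0" --pt "0.44 0.85 0" --turn '[-0.185, -0.185, -0.185, -0.185, -0.185, -0.185, -0.185, -0.185, -0.185, -0.185, -0.185, -0.185]'

```text
time: 1.3
ee_pos: [0.3364, -0.3347, 0.2223]
eef_rot: [0.999, 0.033, -0.0, -0.0]
ft_force: [0.3, -0.7, 0.2]
width: 0.087
grip_force: 0.0
```

Call:
step_arm --pt "0.44 0.85 0" --pt "0.44 0.85 0" --pt "0.44 0.85 0" --pt "0.44 0.85 0" --pt "0.44 0.85 0" --pt "0.44 0.85 0" --pt "0.44 0.85 0" --pt "0.44 0.85 0" --pt "0.44 0.85 0" --pt "0.44 0.85 0" --pt "0.44 0.85 0" --pt "0.44 0.85 0" --turn '[-0.185, -0.185, -0.185, -0.185, -0.185, -0.185, -0.185, -0.185, -0.185, -0.185, -0.185, -0.185]'

```text
time: 2.5
ee_pos: [0.4683, -0.0798, 0.2223]
eef_rot: [0.995, -0.1, -0.0, 0.0]
ft_force: [0.0, -0.0, -0.2]
width: 0.0872
grip_force: 0.0
```

```bash
python3 - <<'E'
from h import *
c=snap("wrist","w1");s=read_state();print(s["ee_pos"],s["eef_rot"])
E
```

```text
[ 0.4697536  -0.07580874  0.22252054] [ 9.95093770e-01 -9.89333161e-02  2.49391421e-04 -7.24728249e-04]
```

View pics/w1.png

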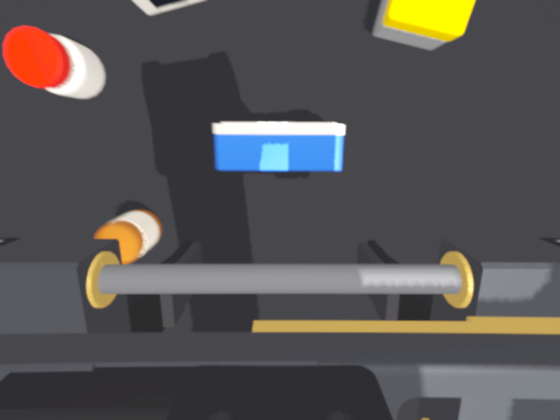

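The wrist view shows the rack (212–345, 122–171) parallel to the tool and centred, and the bottle clear of the fingers. I'll lower and then tip.

Call:
step_arm --pt "0 0 -0.745" --pt "0 0 -0.745" --pt "0 0 -0.745" --pt "0 0 -0.745" --pt "0 0 -0.745" --pt "0 0 -0.745" --pt "0 0 -0.745" --pt "0 0 -0.745" --pt "0 0 0" --pt "0.3 -0.06 0" --pt "0.3 -0.06 0" --pt "0 0 0" --turn '[0, 0, 0, 0, 0, 0, 0, 0, 0, 0, 0, 0]'

```text
time: 3.75
ee_pos: [0.485, -0.084, 0.0746]
eef_rot: [0.995, -0.1, 0.001, 0.0]
ft_force: [0.0, 0.2, 0.8]
width: 0.0869
grip_force: 0.0
```

Call:
step_arm --pt "0.2 -0.04 0" --pt "0.2 -0.04 0" --pt "0.2 -0.04 0" --pt "0.2 -0.04 0" --pt "0.2 -0.04 0" --pt "0.2 -0.04 0" --turn '[0, 0, 0, 0, 0, 0]'

```text
time: 4.35
ee_pos: [0.5137, -0.0898, 0.0736]
eef_rot: [0.995, -0.1, 0.0, 0.0]
ft_force: [-0.2, -0.3, 0.3]
width: 0.0866
grip_force: 0.1
```

```bash
python3 - <<'E'
from h import *
c=snap("side","d2");s=read_state();print(s["ee_pos"],s["ft_force"])
im=cv2.imread("pics/d2.png")[90:270,190:400];cv2.imwrite("pics/d2c.png",cv2.resize(im,None,fx=3,fy=3))
E
```

```text
[ 0.51435263 -0.08994396  0.07363171] [-0.54354201 -0.22752314  0.06283668]
```

View pics/d2c.png

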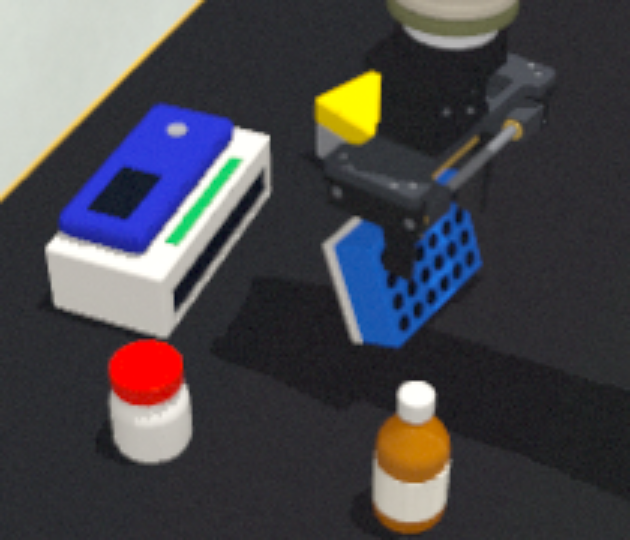

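The crop shows the rack at (400,270) tilting about its base edge without sliding. I'll keep pushing.

Call:
step_arm --pt "0.2 -0.04 0" --pt "0.2 -0.04 0" --pt "0.2 -0.04 0" --pt "0.2 -0.04 0" --pt "0.2 -0.04 0" --pt "0 0 0" --pt "0 0 0" --pt "0 0 0" --pt "0 0 0" --turn '[0, 0, 0, 0, 0, 0, 0, 0, 0]'

```text
time: 5.3
ee_pos: [0.538, -0.0947, 0.0736]
eef_rot: [0.995, -0.1, -0.0, 0.0]
ft_force: [0.4, 0.1, 0.6]
width: 0.087
grip_force: 0.0
```

```bash
python3 - <<'E'
from h import *
c=snap("side","d3");s=read_state();print(s["ee_pos"],s["ft_force"])
im=cv2.imread("pics/d3.png")[90:270,190:400];cv2.imwrite("pics/d3c.png",cv2.resize(im,None,fx=3,fy=3))
E
```

```text
[ 0.53807468 -0.09470192  0.07362266] [-0.32846965  0.10491304  0.84852861]
```

View pics/d3c.png

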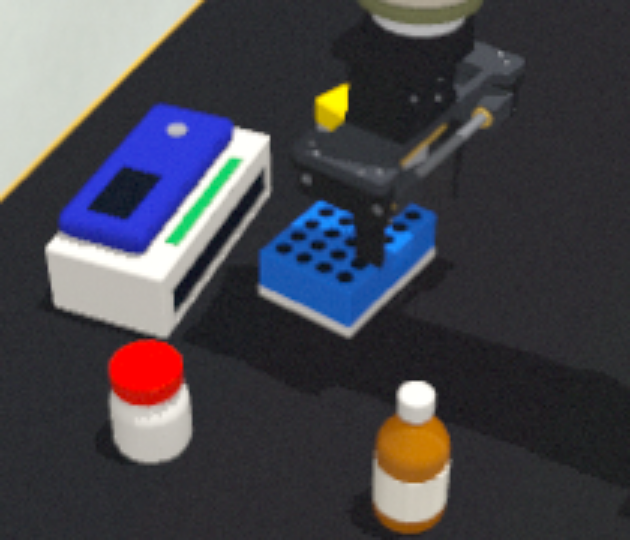

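The rack is on its base with the holes up. I'll back off and measure.

Call:
step_arm --pt "-0.8 0.16 0" --pt "-0.8 0.16 0" --pt "-0.8 0.16 0" --pt "0 0 0" --turn '[0, 0, 0, 0]'

```text
time: 5.75
ee_pos: [0.4762, -0.0825, 0.0734]
eef_rot: [0.995, -0.1, -0.001, 0.001]
ft_force: [0.9, 1.0, 0.4]
width: 0.0868
grip_force: 0.0
```

```bash
cat > r.py <<'E'
from m import *
import sys
t=sys.argv[1]
snap("scene","s"+t);snap("side","d"+t)
P=meas(["s"+t,"d"+t]);s=read_state();print(s["time"],s["ee_pos"],s["eef_rot"],s["ft_force"])
B=P[(P[:,2]>.036)&(P[:,2]<.052)&(P[:,4]>P[:,3]+40)&(P[:,5]>P[:,4]+50)&(P[:,0]<.72)]
r=cv2.minAreaRect(B[:,:2].astype(np.float32));print(len(B),r,cv2.boxPoints(r).round(3).tolist())
R=meas(["s1","d1"]);R=R[(R[:,0]>.67)&(abs(R[:,1]+.076)<.12)]
r=cv2.minAreaRect(R[:,:2].astype(np.float32));print("reader",r)
E
python3 r.py 4
```

```text
5.85 [ 0.47848646 -0.08302159  0.0739294 ] [ 9.94994307e-01 -9.99300362e-02  4.47062707e-04  3.42733172e-04] [-0.3921346  -0.00392957  0.85694609]
2263 ((0.5897988080978394, -0.10471752285957336), (0.12643685936927795, 0.08995666354894638), 78.5169448852539) [[0.5329999923706055, -0.15800000727176666], [0.6209999918937683, -0.17599999904632568], [0.6460000276565552, -0.052000001072883606], [0.5580000281333923, -0.03400000184774399]]
reader ((0.7375479936599731, -0.07498308271169662), (0.10501844435930252, 0.20573216676712036), 2.1087002754211426)
```

Call:
step_arm --pt "0 -0.16 -0.75" --pt "0 -0.16 -0.75" --pt "0 -0.16 -0.74" --pt "0 0 0" --pt "0.4 0.015 0" --pt "0.4 0.015 0" --pt "0.4 0.015 0" --pt "0.4 0.015 0" --pt "0.3 0.01 0" --pt "0.3 0.01 0" --pt "0.3 0.01 0" --pt "0.3 0.01 0" --turn '[0.49, 0.49, 0.49, 0.49, 0, 0, 0, 0, 0, 0, 0, 0]'

```text
time: 7.05
ee_pos: [0.5487, -0.0923, 0.0175]
eef_rot: [1.0, 0.018, -0.0, 0.0]
ft_force: [-1.2, -0.7, -0.5]
width: 0.0869
grip_force: 0.4
```

Call:
step_arm --pt "0.3 0.01 0" --pt "0.3 0.01 0" --pt "0.2 0.007 0" --pt "0 0 0" --turn '[0, 0, 0, 0]'

```text
time: 7.45
ee_pos: [0.569, -0.0913, 0.0176]
eef_rot: [1.0, 0.018, 0.0, -0.0]
ft_force: [0.9, 0.3, -0.3]
width: 0.0868
grip_force: 0.0
```

```bash
python3 r.py 5
```

```text
7.55 [ 0.56830518 -0.09143347  0.01754827] [ 9.99843634e-01  1.76832101e-02  1.07363287e-04 -6.80126171e-06] [ 0.35325516 -0.4913691  -0.31956489]
1714 ((0.6241905689239502, -0.09677129983901978), (0.08963602036237717, 0.1259404569864273), 1.4218049049377441) [[0.578000009059906, -0.03500000014901161], [0.5809999704360962, -0.16099999845027924], [0.6710000038146973, -0.1589999943971634], [0.6669999957084656, -0.032999999821186066]]
reader ((0.7375479936599731, -0.07498308271169662), (0.10501844435930252, 0.20573216676712036), 2.1087002754211426)
```

The rack is now aligned at yaw 1.4° with y offset about -20 mm. About 20 mm is left to go.

Call:
step_arm --pt "0.16 0.005 0" --pt "0.16 0.005 0" --pt "0.16 0.005 0" --pt "0.16 0.005 0" --pt "0.12 0.004 0" --pt "0 0 0" --turn '[0, 0, 0, 0, 0, 0]'

```text
time: 8.15
ee_pos: [0.5878, -0.0908, 0.0176]
eef_rot: [1.0, 0.018, 0.0, -0.0]
ft_force: [0.3, 0.6, -0.0]
width: 0.0872
grip_force: 0.0
```

Call:
step_arm --pt "0.08 0.003 0" --pt "0.08 0.003 0" --pt "0 0 0" --turn '[0, 0, 0]'

```text
time: 8.45
ee_pos: [0.5915, -0.0908, 0.0176]
eef_rot: [1.0, 0.018, 0.0, 0.0]
ft_force: [-0.2, -0.0, -0.6]
width: 0.0873
grip_force: 0.0
```

Call:
step_arm --pt "0.06 0.002 0" --pt "0.06 0.002 0" --pt "0 0 0" --turn '[0, 0, 0]'

```text
time: 8.75
ee_pos: [0.5919, -0.0909, 0.0173]
eef_rot: [1.0, 0.018, -0.003, 0.0]
ft_force: [-11.0, -0.4, 9.0]
width: 0.0872
grip_force: 6.3
```

Call:
step_arm --pt "0.04 0.001 0" --pt "0 0 0" --turn '[0, 0]'

```text
time: 8.95
ee_pos: [0.5919, -0.0909, 0.0172]
eef_rot: [1.0, 0.018, -0.004, 0.0]
ft_force: [-16.7, -0.8, 14.7]
width: 0.0871
grip_force: 8.8
```

```bash
python3 r.py 6
```

```text
9.05 [ 0.59189194 -0.09088452  0.01720614] [ 9.99837788e-01  1.76543087e-02 -3.54660473e-03  3.79773159e-04] [-16.49950761  -0.15760282  12.84803006]
1279 ((0.6453959345817566, -0.09638940542936325), (0.08489883691072464, 0.12576892971992493), 2.445842742919922) [[0.6000000238418579, -0.03500000014901161], [0.6060000061988831, -0.16099999845027924], [0.6899999976158142, -0.15700000524520874], [0.6850000023841858, -0.03200000151991844]]
reader ((0.7375479936599731, -0.07498308271169662), (0.10501844435930252, 0.20573216676712036), 2.1087002754211426)
```

The force rise shows contact with the reader. I'll back off and raise the arm.

Call:
step_arm --pt "-0.2 -0.006 0" --pt "-0.5 -0.016 0" --pt "-0.8 -0.025 0" --pt "-0.8 -0.025 0" --pt "0 0 0.8" --pt "0 0 0.8" --pt "0 0 0.8" --pt "0 0 0.8" --pt "0 0 0" --turn '[0, 0, 0, 0, 0, 0, 0, 0, 0]'

```text
time: 9.95
ee_pos: [0.5396, -0.0926, 0.1004]
eef_rot: [1.0, 0.018, 0.003, 0.001]
ft_force: [0.2, -0.4, -0.5]
width: 0.087
grip_force: 0.0
```

```bash
python3 r.py 7; python3 -c "
import cv2
im=cv2.imread('pics/d7.png')[90:270,190:400];cv2.imwrite('pics/d7c.png',cv2.resize(im,None,fx=3,fy=3))"
```

```text
10.05 [ 0.53799135 -0.09260468  0.09769953] [9.99845639e-01 1.75583205e-02 5.73296577e-04 2.72883193e-04] [-0.80252009  0.27212428 -0.36595514]
2005 ((0.6451435089111328, -0.09602654725313187), (0.08579234033823013, 0.12626564502716064), 2.321868658065796) [[0.6000000238418579, -0.03500000014901161], [0.6050000190734863, -0.16099999845027924], [0.6909999847412109, -0.15700000524520874], [0.6850000023841858, -0.03099999949336052]]
reader ((0.7375479936599731, -0.07498308271169662), (0.10501844435930252, 0.20573216676712036), 2.1087002754211426)
```

View pics/d7c.png

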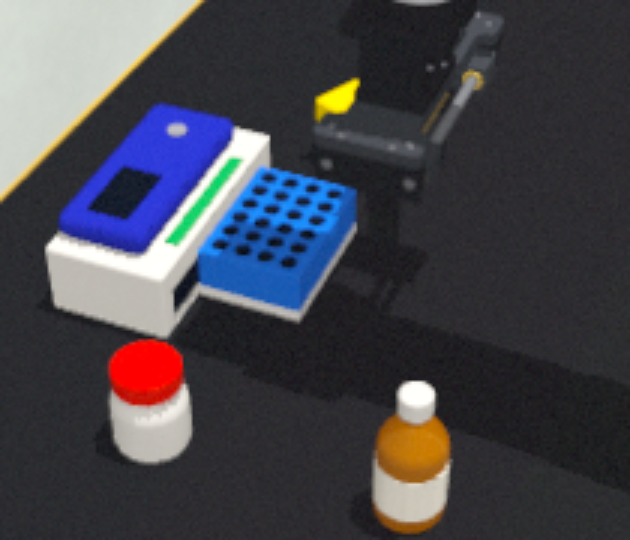

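The picture shows the rack at (280,235) flush against the reader front with the holes up, and the robot clear. I'll hand in.

```bash
python3 -c "
from bench import *
print(close_job())"
```

```text
the job is handed in; nothing more can be done
None
```

I tipped the rack onto its base with the holes up, pushed it flush against the reader front (centre about 20 mm off the reader's middle, nearly parallel) without touching the bottle, jar or tip box, and handed the job in; no verdict was returned.

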